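# Find the latched key on the switch box and release it

## Task

One of the four identical keys on the grey switch box was left latched down, so its channel is still on. With the fingertips, tap all four keys lightly in turn from left to right (as you face the box) to find it, and only then press that key home so that it springs back up and the red flag leaves the window. Do not press any key home that was already up, and leave the bottles, vials, marker and timer around the box where they are, picking nothing up.

Things in the scene. Friction and masses are not known exactly. Their poses are not given: they have to be found in the camera images.
- switch_box: Grey switch box, 120 (x) x 240 (y) x 55 mm tall, fixed to the worktop; origin at the centre of its underside, x to its back (away from the robot), y to its left end, z up. A row of four identical ivory square keys stands in its top, nearer the front edge. A flag window, 5.5 mm high, lies behind the row.
- bay_1: Bay of the leftmost key (left as the robot sees it): fixed black frame round the key; origin at the key's centre in the box's top face, z up; does not move with the key. Keys are alike, 45 mm apart; ivory cap 22 x 22 mm, flat, moves straight down on a spring.
- bay_2: Bay of the second from the left key (left as the robot sees it): fixed black frame round the key; origin at the key's centre in the box's top face, z up; does not move with the key. Any key that is up stands 14 mm above the top face, gives under about 1 N, then 0.4 N per mm; it may be tapped down as far as 7 mm (3.8 N).
- bay_3: Bay of the third from the left key (left as the robot sees it): fixed black frame round the key; origin at the key's centre in the box's top face, z up; does not move with the key. Exactly one key, any of the four, is latched: its cap stands only 8 mm above the top face and does not give under 3 N.
- bay_4: Bay of the rightmost key (left as the robot sees it): fixed black frame round the key; origin at the key's centre in the box's top face, z up; does not move with the key. The latched key, pushed with about 6 N to its stop (cap 4.5 mm above the top face), is let go by its latch and follows the finger up to 14 mm.
- flag (a joint): Red flag, 14 x 18 mm, in the clear-covered window of the box (it cannot be touched): 0 m while a key is latched (red shows), slides under the hood to the right, to 0.016 to 0.018 m, when the latched key lets go (the window shows white). It does not tell which key is latched.
- spare_1 (a joint): Hidden contact inside the box under one of the three keys that are up (which one is not known), in rad: 0 untouched; starts to turn when that key is pushed down about 8 mm, over 0.1 when it has been pressed nearly home, and stays there.
- spare_2 (a joint): The same as spare_1, for another of the three keys that are up.
- spare_3 (a joint): The same as spare_1, for another of the three keys that are up.
- pink_dropper: Bystander, loose: pink dropper bottle with black cap, 29 mm across, 100 mm tall; origin at the centre of its underside. Leave it alone.
- yellow_vial: Bystander, loose: yellow screw-cap vial, 30 mm across, 65 mm tall; origin at the centre of its underside. Leave it alone.
- green_vial: Bystander, loose: white screw-cap vial with green band, 30 mm across, 73 mm tall; origin at the centre of its underside. Leave it alone.
- red_marker: Bystander, loose: white marker with red cap lying down, 124 mm long, 14 mm thick; origin at the centre of its underside. Leave it alone.
- bench_timer: Bystander, loose: small white bench timer, 26x68x62 mm; origin at the centre of its underside. Leave it alone.
- vial_5: Bystander, loose: pale lilac vial with white cap, 31 mm across, 70 mm tall; origin at the centre of its underside. Leave it alone.

How it is judged:
On the way, in this order (a step that is already met when the one before it is completed fails the run):
1. the fingers touch the leftmost key (at least 0.3 N) (contact force between the fingers and bay_1 above 0.3 N), for 0.02 s.
2. the fingers touch the second key (at least 0.3 N) (contact force between the fingers and bay_2 above 0.3 N), for 0.02 s.
3. the fingers touch the third key (at least 0.3 N) (contact force between the fingers and bay_3 above 0.3 N), for 0.02 s.
4. the fingers touch the rightmost key (at least 0.3 N) (contact force between the fingers and bay_4 above 0.3 N), for 0.02 s.
5. after all four taps the latched key is pressed until its latch lets go (value of joint flag above 0.009 m), for 0.1 s.
At the end, for the whole second after the job is handed in: The latch has let go (flag moved more than 9 mm), none of the other three keys was pressed home, and no bystander stands more than 20 mm from its start (value of joint flag above 0.009 m and value of joint each of spare_1, spare_2, spare_3 below 0.1 rad and distance of each of pink_dropper, yellow_vial, green_vial, red_marker, bench_timer, vial_5 from where it was at the start of the episode below 0.02 m); the robot touches nothing.
It fails at once if a key that was up is pressed home (its hidden contact turns past 0.1 rad) (value of joint any of spare_1, spare_2, spare_3 above 0.1 rad).
It fails at once if a bystander is lifted, carried or knocked more than 20 mm (distance of any of pink_dropper, yellow_vial, green_vial, red_marker, bench_timer, vial_5 from where it was at the start of the episode above 0.02 m).
It also fails if it takes over 48 s, if anything falls off the work surface, if the arm or the gripper's body presses on something with over 40 N, if the wrist force passes 120 N, or if a joint passes its speed limit or range.

## Robot

A 6-joint arm with a two-finger parallel gripper is mounted at the origin on a cart in front of the work surface, level with it; the furniture and walls round the work are solid. World frame = base frame: x ahead of the robot, y to its left, z up, the work surface at z = 0. Lengths are in m, angles in rad, forces in N, time in s.
With the tool pointing down it reaches from about 0.35 to 0.725 m from the base axis. Payload 6 kg.
Tool frame: the origin (TCP) lies between the finger pads; the fingertips stand 25 mm ahead of it and the grasp point (between the pads) lies 6 mm ahead of it; z points along the fingers, y is the direction in which the jaws open and shut (so a half turn about z gives the same grasp; the last joint's range is limited). The gripper opens to 85 mm and grips with 20 to 120 N. Pads are 22 mm wide; open, the fingers measure 114 mm over their backs; the gripper's body (76 mm by 85 mm) begins 54 mm behind the grasp point. The pads swing forward as they close: fully open they stand 13 mm farther back than shut.
Start: joints at [1.665, 0.04, 0.085, 0, -1.615, -0.334], TCP at [0.142, 0.583, 0.256] pointing down, gripper open.
Joint ranges: [-2.56, 2.56], [-1.29, 2.01], [-1.08, 1.49], [-3.29, 1.98], [-2.81, -0.18], [-2.99, 2.99]. Speed limits (rad/s): [2.57, 2.57, 3.01, 3.14, 3.14, 3.14].

## Interface

Orientations are given as a rotation vector (axis times angle).
In Python, from bench import bot, snapshot gives the robot as it stands.
- The arm moves only by the tool play_rows, never from a script. Its argument "series" is a list of rows, each a list of 7 numbers: the shift along the tool's x, y, z as a fraction of full scale, then the turn, a rotation vector about the tool's x, y, z as a fraction of full scale, then the closure, from 0 (fully open) to 1 (shut). A call has 1 to 20 rows; each row shifts and turns the pose as measured when the row begins, along the tool's axes as they then stand; what a row does not reach is not made up. Full scale, the value 1, is 20 cm for a shift and 6 degrees for a turn. A row lasts 1/10 s, in which the tool goes at most 50 mm and 8.59 degrees, less where a joint would pass 70% of its speed; a pose out of reach is approached as far as the arm can. A call with a number of a shift or a turn outside -1 to 1 is refused whole. A call with a gripper value outside its range is refused whole. The fingers move at their own pace and stop on an object; "force" is the grip in N (left out, the last holds). Time passes only in rows, so rows that do not move let the fingers close. It gives the time, the measured TCP pose, the force and the opening at its end, in the units of the state.
- bot.observe(): the state, without advancing time (a new reading comes with each control period).
- snapshot(name): name is "scene" or "top" or "wrist"; returns a dict with "frame" (420x560x3 uint8, red, green, blue), "depth" (420x560 float32, m along the optical axis (not along the pixel's ray), 0 where there is no reading), "mtx" (3x3 intrinsics, pixels), "extrinsics" (4x4, takes a point from world to camera coordinates); the wrist camera has in their place "mount" (4x4, takes a point from camera to tool coordinates, whose origin is the TCP and whose axes are the flange's). Camera axes: x right, y up, looking along -z (the intrinsics and any distortion apply to the point x, -y, -z); pixel columns grow to the right and rows downward; lengths in m; the calibration is good to about 2 mm. A picture is of the moment at which its call begins: read the wrist's pose just before it.
- bot.job_done(): hands the job in, once; it reports no verdict.
The state is a dict: "clock": time; "joint_pos": joint angles; "joint_velocities": joint speeds; "joint_efforts": joint torques, N m; "position": TCP position; "eef_rot": TCP orientation; "wrist_force": force on the tool from outside, world axes, zero at the start; "wrist_torque": the same for the moment, N m; "gripper_width": opening from 0.0 (shut) to 1.0 (fully open).
Only numpy, scipy, OpenCV 4.12 (cv2) and the standard library are available. Lean on these libraries where they do the work, as an engineer would, in place of code of your own. Each camera call takes 0.05 s, during which the arm holds its last target. There are 200 camera calls.

## Working session

There is one attempt and no reset: what is moved stays moved. The work goes in short steps, Python scripts to look and compute and a tool call to move; the robot and the scene stay as the last step left them, time stands still between calls to the robot, and variables do not carry over. Pictures are saved under pics/ and viewed, about 8 in all and at most 12, crops included, and the job is handed in when it is done.

Besides the shell and the picture viewer there is one more tool, called after ">>>" by a JSON object that holds its "api" and its "payload". play_rows: Moves the arm, as the interface text tells. Shift numbers are shares of 20 cm and turn numbers shares of 6 degrees, none past 1 either way. Its arguments: {"type":"object","properties":{"series":{"type":"array","items":{"type":"array","items":{"type":"number"}}},"force":{"type":"number"}},"required":["series"]}

```bash
ls; mkdir -p pics
python3 - <<'E'
from bench import bot, snapshot
import cv2, numpy as np
s=bot.observe(); print({k:np.round(v,3) for k,v in s.items()})
ims=[]
for n in ("top","scene"):
    d=snapshot(n); np.savez(n+".npz",**d); ims.append(d["frame"][...,::-1])
    print(n,d["mtx"],np.round(d["extrinsics"],3))
cv2.imwrite("pics/top0.png",ims[0]); cv2.imwrite("pics/scene0.png",ims[1])
E
```

```text
pics
{'clock': np.float64(0.0), 'joint_pos': array([ 1.665e+00,  4.100e-02,  8.400e-02, -1.000e-03, -1.616e+00,
       -3.340e-01]), 'joint_velocities': array([-0.001,  0.   , -0.   , -0.002,  0.001,  0.001]), 'joint_efforts': array([-0.000e+00, -3.682e+01,  3.474e+01,  6.932e+00, -5.000e-03,
       -0.000e+00]), 'position': array([0.142, 0.583, 0.255]), 'eef_rot': array([ 3.117, -0.375, -0.   ]), 'wrist_force': array([-0.041,  0.358,  0.112]), 'wrist_torque': array([0.019, 0.008, 0.005]), 'gripper_width': np.float64(1.001)}
top [[470.2533003    0.         278.41907048]
 [  0.         470.2533003  214.60253961]
 [  0.           0.           1.        ]] [[-0.008 -1.    -0.021  0.111]
 [ 0.996 -0.01   0.084 -0.6  ]
 [-0.084 -0.02   0.996 -0.999]
 [ 0.     0.     0.     1.   ]]
scene [[401.41646653   0.         283.68904102]
 [  0.         401.41646653 211.15605456]
 [  0.           0.           1.        ]] [[ 0.793 -0.609 -0.024 -0.409]
 [ 0.307  0.365  0.879 -0.267]
 [-0.526 -0.704  0.476 -0.551]
 [ 0.     0.     0.     1.   ]]
```

View pics/top0.png

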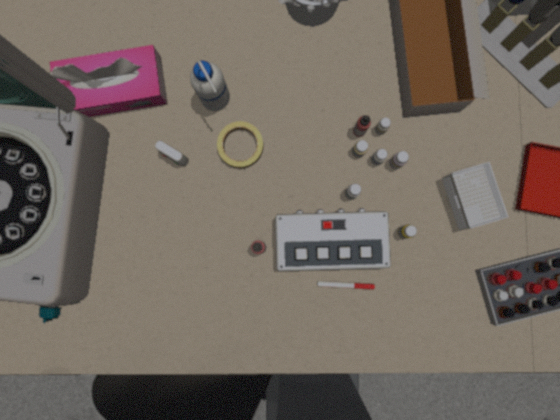

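View pics/scene0.png

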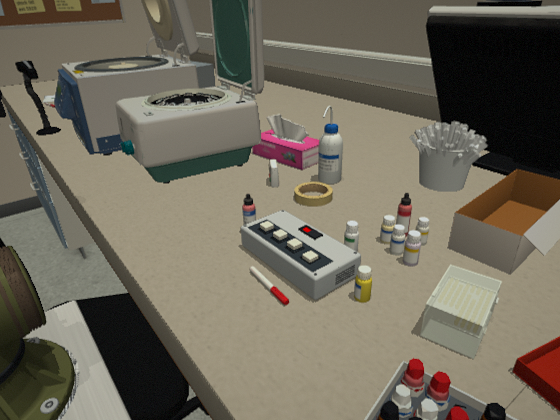

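The top view shows the box centred near (332,241). The keys are at (301,254), (323,254), (345,253) and (366,252), and the flag is red at (327,225). The dropper (258,247), yellow vial (408,231), green vial (354,191) and marker (346,286) are all close by.

```bash
cat > h.py <<'E'
import numpy as np, cv2
def ray(d,uv,z,T=None):
    """pixel -> world point on plane z"""
    E=np.array(d["extrinsics"]) if T is None else np.linalg.inv(T)
    K=np.array(d["mtx"]); u=np.linalg.inv(K)@[uv[0],uv[1],1]
    r=E[:3,:3].T@(u*[1,-1,-1]); c=-E[:3,:3].T@E[:3,3]
    return c+r*(z-c[2])/r[2]
def points(d):
    h,w=d["depth"].shape; v,u=np.mgrid[:h,:w]; K=d["mtx"]; Z=d["depth"]
    P=np.stack([(u-K[0,2])/K[0,0]*Z,-(v-K[1,2])/K[1,1]*Z,-Z],-1)
    E=d["extrinsics"]; return (P-E[:3,3])@E[:3,:3]
E
python3 - <<'E'
from h import *
d=np.load("top.npz"); f=d["frame"]; P=points(d)
g=f.min(2)[244:262,288:380]; print(g.max(),np.median(g))
m=np.zeros(f.shape[:2],np.uint8); m[240:266,286:382]=f.min(2)[240:266,286:382]>130
n,l,st,c=cv2.connectedComponentsWithStats(m)
for i in range(1,n):
    if 60<st[i,4]<400:
        r=slice(int(c[i,1])-3,int(c[i,1])+4),slice(int(c[i,0])-3,int(c[i,0])+4)
        print(c[i].round(1),st[i,2:],ray(d,c[i],.068).round(4),np.median(P[r][...,2]).round(4))
for nm,uv,z in [("boxTL",(277,214),.055),("boxTR",(388,212),.055),("boxBL",(277,270),.055),("boxBR",(389,268),.055),("drop",(258,247),.1),("yel",(408,231),.065),("green",(354,190),.073),("mkL",(319,284),.014),("mkR",(374,287),.014)]:
    print(nm,ray(d,uv,z).round(3),P[uv[1],uv[0]].round(3))
E
```

```text
161 67.0
[365.6 251.4] [10 10 93] [ 0.5196 -0.0751  0.068 ] 0.0619
[301.1 253.5] [10 10 88] [0.5165 0.0583 0.068 ] 0.0679
[322.5 252.5] [10 10 96] [0.5181 0.014  0.068 ] 0.0684
[344.4 252.2] [10 10 91] [ 0.5184 -0.0313  0.068 ] 0.0684
boxTL [0.6   0.108 0.055] [ 0.605  0.109 -0.001]
boxTR [ 0.602 -0.126  0.055] [ 0.607 -0.138  0.001]
boxBL [0.482 0.109 0.055] [ 0.48   0.11  -0.004]
boxBR [ 0.485 -0.125  0.055] [ 0.483 -0.136  0.005]
drop [0.53  0.146 0.1  ] [0.53  0.146 0.098]
yel [ 0.561 -0.164  0.065] [ 0.561 -0.165  0.064]
green [ 0.647 -0.053  0.073] [ 0.647 -0.053  0.072]
mkL [0.45  0.019 0.014] [0.45  0.019 0.013]
mkR [ 0.443 -0.1    0.014] [ 0.443 -0.101  0.012]
```

Depth suggests the rightmost key is the low one (62 mm against 68 mm), and the taps will check that. First I move toward the box with the fingers shut and turn to its yaw.

>>> {"api": "play_rows", "payload": {"series": [[0.12,0.18,0,0,0,0,1],[0.12,0.18,0,0,0,0,1],[0.12,0.18,0,0,0,0,1],[0.12,0.18,0,0,0,0,1],[0,0,0,0,0,-0.9,1],[0,0,0,0,0,-0.9,1],[0,0,0,0,0,-0.7,1]], "force": 20}}

```text
clock: 0.8
position: [0.2027, 0.4125, 0.2501]
eef_rot: [3.13, 0.049, -0.002]
wrist_force: [0.3, -0.0, 0.4]
gripper_width: 0.003
```

>>> {"api": "play_rows", "payload": {"series": [[0.15,0.18,0,0,0,0,1],[0.15,0.18,0,0,0,0,1],[0.15,0.18,0,0,0,0,1],[0.15,0.18,0,0,0,0,1],[0.15,0.18,0,0,0,0,1],[0.15,0.18,0,0,0,0,1],[0.15,0.18,0,0,0,0,1],[0.15,0.18,0,0,0,0,1],[0.15,0.18,0,0,0,0,1],[0.15,0.18,0,0,0,0,1],[0,0,0,0,0,0,1]]}}

```text
clock: 1.9
position: [0.5238, 0.0482, 0.2487]
eef_rot: [3.129, 0.062, -0.01]
wrist_force: [0.9, -0.4, -0.7]
gripper_width: 0.002
```

Run:
```python
from bench import bot, snapshot
from h import *
from scipy.spatial.transform import Rotation as R
s=bot.observe(); d=snapshot("wrist"); np.savez("w1.npz",**d)
print(s["position"].round(4),s["eef_rot"].round(4),s["wrist_force"].round(2)); print(d["mount"].round(3))
T=np.eye(4);T[:3,:3]=R.from_rotvec(s["eef_rot"]).as_matrix();T[:3,3]=s["position"]; T=T@d["mount"]; np.save("T1.npy",T)
f=d["frame"]; cv2.imwrite("pics/w1.png",f[...,::-1])
g=f.min(2); P=points({**d,"extrinsics":np.linalg.inv(T)})
m=((P[...,2]>.045)&(P[...,2]<.085)&(g>125)).astype(np.uint8)
n,l,st,c=cv2.connectedComponentsWithStats(m)
for i in range(1,n):
    if st[i,4]>150: print(c[i].round(),st[i,2:],ray(d,c[i],.068,T).round(4),np.median(P[l==i],0).round(4))
```

```text
[0.5238 0.0482 0.2487] [ 3.1285  0.0624 -0.0098] [ 0.85 -0.42 -0.7 ]
[[-0.001  0.946  0.325  0.084]
 [ 1.     0.001  0.002 -0.001]
 [ 0.001  0.325 -0.946 -0.118]
 [ 0.     0.     0.     1.   ]]
[401.  55.] [ 38  36 914] [ 0.6494 -0.0518  0.068 ] [ 0.6497 -0.0518  0.0719]
[335. 150.] [  244   119 16296] [ 0.5649 -0.0022  0.068 ] [ 0.5666 -0.0028  0.0552]
[502. 158.] [ 25  27 500] [ 0.5637 -0.1646  0.068 ] [ 0.5633 -0.1673  0.0644]
[269. 195.] [ 23  22 462] [0.5173 0.06   0.068 ] [0.5179 0.06   0.0692]
[314. 196.] [ 23  22 481] [0.5179 0.015  0.068 ] [0.5183 0.0153 0.0692]
[358. 197.] [ 24  22 484] [ 0.5184 -0.0299  0.068 ] [ 0.5187 -0.0295  0.0691]
[400. 196.] [ 24  22 474] [ 0.521  -0.0724  0.068 ] [ 0.5198 -0.0743  0.0633]
```

View pics/w1.png

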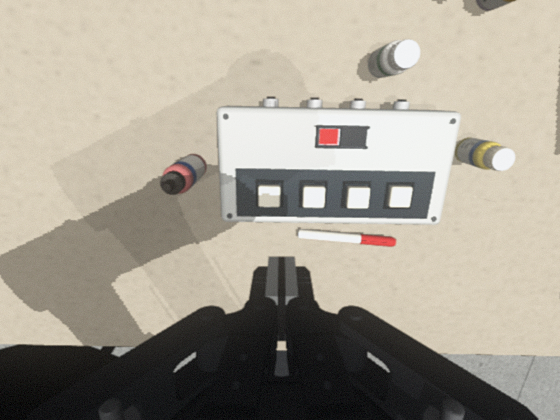

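The wrist view shows the four caps in a row at y≈196, x = 269, 314, 358 and 400, with the red flag showing. Their positions agree with the top view. I descend over key 1.

>>> {"api": "play_rows", "payload": {"series": [[-0.03,-0.058,0,0,0,0,1],[0,0,0.24,0,0,0,1],[0,0,0.24,0,0,0,1],[0,0,0.18,0,0,0,1],[0,0,0,0,0,0,1],[0,0,0,0,0,0,1]]}}

```text
clock: 2.55
position: [0.5124, 0.0675, 0.1161]
eef_rot: [3.132, 0.076, -0.001]
wrist_force: [-0.1, 0.4, 1.2]
gripper_width: -0.003
```

>>> {"api": "play_rows", "payload": {"series": [[0.023,0.041,0.04,0,0,0.3,1],[0,0,0.035,0,0,0,1],[0,0,0,0,0,0,1]]}}

```text
clock: 2.85
position: [0.5197, 0.0613, 0.106]
eef_rot: [3.136, 0.026, 0.011]
wrist_force: [0.2, 1.2, -0.3]
gripper_width: 0.0
```

Run:
```python
from bench import bot,snapshot
for i in range(4):
    s=bot.observe(); print(s["clock"],s["position"].round(4),s["eef_rot"].round(4),s["wrist_force"].round(2))
    d=snapshot("scene")
```

```text
2.85 [0.5197 0.0613 0.106 ] [3.136  0.0261 0.0112] [ 0.18  1.19 -0.29]
2.9 [0.52   0.0612 0.1066] [3.136  0.0262 0.0128] [ 0.12 -1.02  1.36]
2.95 [0.52   0.0612 0.1067] [3.136  0.0265 0.0129] [ 0.11  0.17 -0.09]
3.0 [0.5199 0.0612 0.1066] [3.136  0.0266 0.0124] [-0.87  0.66 -0.18]
```

>>> {"api": "play_rows", "payload": {"series": [[-0.01,0.005,0.035,0,0,0,1],[0,0,0.025,0,0,0,1],[0,0,0,0,0,0,1]]}}

```text
clock: 3.35
position: [0.518, 0.06, 0.0939]
eef_rot: [3.136, 0.026, 0.014]
wrist_force: [0.1, -0.3, 0.3]
gripper_width: 0.0
```

```bash
cat > ft.py <<'E'
from bench import bot,snapshot
import numpy as np
F=[]
for i in range(4):
    s=bot.observe(); F.append(s["wrist_force"][2]); d=snapshot("wrist")
print(s["clock"],s["position"].round(4),s["eef_rot"].round(4),np.round(F,2),np.mean(F).round(2))
E
python3 ft.py
```

```text
3.5 [0.5183 0.0601 0.0947] [3.1366 0.0263 0.0145] [ 0.25  0.48  0.   -0.34] 0.1
```

>>> {"api": "play_rows", "payload": {"series": [[0,0,0.018,0,0,0,1]]}}

```text
clock: 3.65
position: [0.5187, 0.0602, 0.0918]
eef_rot: [3.137, 0.027, 0.016]
wrist_force: [-1.4, 0.5, 2.4]
gripper_width: 0.003
```

```bash
python3 ft.py
```

```text
3.8 [0.5185 0.0602 0.0913] [3.1367 0.0264 0.0154] [2.41 2.05 1.79 1.65] 1.98
```

Key 1 gave under about 2 N at the expected height, so it is up. Next is key 2.

>>> {"api": "play_rows", "payload": {"series": [[0,0,-0.06,0,0,0,1],[-0.003,0.113,0,0,0,0,1],[-0.003,0.113,0,0,0,0,1],[0,0,0,0,0,0,1]]}}

```text
clock: 4.25
position: [0.518, 0.0142, 0.1064]
eef_rot: [3.136, 0.029, 0.016]
wrist_force: [-0.3, 0.5, 0.0]
gripper_width: 0.0
```

```bash
python3 ft.py
```

```text
4.4 [0.518  0.016  0.1058] [3.1368 0.0314 0.0152] [0.02 0.71 0.35 0.67] 0.44
```

>>> {"api": "play_rows", "payload": {"series": [[0,0.004,0.035,0,0,0,1],[0,0,0.025,0,0,0,1],[0,0,0.009,0,0,0,1]]}}

```text
clock: 4.75
position: [0.5183, 0.0166, 0.0911]
eef_rot: [3.136, 0.035, 0.016]
wrist_force: [-0.2, -0.7, 1.8]
gripper_width: 0.003
```

```bash
python3 ft.py
```

```text
4.9 [0.5183 0.0165 0.0917] [3.1368 0.0347 0.0156] [1.78 1.82 1.6  2.32] 1.88
```

Key 2 is also up, at about 1.9 N at the same height. Next is key 3.

>>> {"api": "play_rows", "payload": {"series": [[0,0,-0.06,0,0,0,1],[-0.002,0.115,0,0,0,0.08,1],[-0.002,0.115,0,0,0,0.08,1],[0,0,0,0,0,0,1]]}}

```text
clock: 5.35
position: [0.5187, -0.0298, 0.1073]
eef_rot: [3.138, 0.011, 0.018]
wrist_force: [0.6, 1.0, 0.1]
gripper_width: 0.001
```

```bash
python3 ft.py
```

```text
5.5 [ 0.5186 -0.0281  0.1067] [3.1381 0.0134 0.0178] [ 0.1  -0.42  0.4  -0.96] -0.22
```

>>> {"api": "play_rows", "payload": {"series": [[0,0.008,0.035,0,0,0,1],[0,0,0.028,0,0,0,1],[0,0,0.01,0,0,0,1]]}}

```text
clock: 5.85
position: [0.5191, -0.0283, 0.0912]
eef_rot: [3.138, 0.018, 0.019]
wrist_force: [0.2, -0.5, 1.6]
gripper_width: -0.003
```

```bash
python3 ft.py
```

```text
6.0 [ 0.519  -0.0283  0.0918] [3.1383 0.0171 0.0186] [1.6  1.12 2.51 1.61] 1.71
```

Key 3 is up too. Next is key 4.

>>> {"api": "play_rows", "payload": {"series": [[0,0,-0.06,0,0,0,1],[0,0.118,0,0,0,0,1],[0,0.118,0,0,0,0,1],[0,0,0,0,0,0,1]]}}

```text
clock: 6.45
position: [0.5201, -0.076, 0.1075]
eef_rot: [3.139, 0.02, 0.022]
wrist_force: [-0.3, -0.6, 0.4]
gripper_width: -0.001
```

```bash
python3 ft.py
```

```text
6.6 [ 0.52   -0.0742  0.1068] [3.1392 0.0227 0.021 ] [ 0.4   1.14  0.61 -0.94] 0.3
```

>>> {"api": "play_rows", "payload": {"series": [[0,0,0.035,0,0,0,1],[0,0,0.028,0,0,0,1],[0,0,0.01,0,0,0,1]]}}

```text
clock: 6.95
position: [0.5202, -0.0724, 0.091]
eef_rot: [3.14, 0.027, 0.021]
wrist_force: [-0.5, -0.9, -0.3]
gripper_width: -0.002
```

```bash
python3 ft.py
```

```text
7.1 [ 0.5204 -0.0727  0.0917] [3.1393 0.0264 0.0217] [-0.25  0.32  0.06 -0.22] -0.02
```

There is no force at the height where the other keys pushed back. I step down gently to meet the low cap.

>>> {"api": "play_rows", "payload": {"series": [[0,0.005,0.016,0,0,0,1],[0,0,0.004,0,0,0,1]]}}

```text
clock: 7.35
position: [0.521, -0.0738, 0.0885]
eef_rot: [3.139, 0.027, 0.024]
wrist_force: [0.0, -0.2, 0.9]
gripper_width: -0.002
```

```bash
python3 ft.py
```

```text
7.5 [ 0.5211 -0.0737  0.0886] [3.1393 0.0264 0.0247] [ 0.9  -0.03  0.49  0.37] 0.43
```

>>> {"api": "play_rows", "payload": {"series": [[-0.003,0,0.006,0,0,0,1]]}}

```text
clock: 7.65
position: [0.521, -0.0737, 0.088]
eef_rot: [3.139, 0.027, 0.027]
wrist_force: [1.2, 0.3, 2.8]
gripper_width: -0.001
```

```bash
python3 ft.py
```

```text
7.8 [ 0.521  -0.0737  0.0882] [3.1393 0.0267 0.0271] [2.76 3.64 3.31 3.48] 3.3
```

Key 4 stands low and does not give under about 3.3 N, so it is the latched key. All four have been tapped, and I now press it home and release.

>>> {"api": "play_rows", "payload": {"series": [[-0.003,0,0.015,0,0,0,1],[0,0,0.012,0,0,0,1]]}}

```text
clock: 8.05
position: [0.5211, -0.0738, 0.0844]
eef_rot: [3.139, 0.027, 0.03]
wrist_force: [-8.6, 4.6, 18.5]
gripper_width: 0.001
```

```bash
python3 ft.py
```

```text
8.2 [ 0.5211 -0.0737  0.0846] [3.1389 0.0274 0.0301] [18.45  8.14  8.65  9.79] 11.26
```

At the stop (8–10 N, z = .0846). I lift off gently, then higher, and look.

>>> {"api": "play_rows", "payload": {"series": [[0,0,-0.03,0,0,0,1],[0,0,-0.06,0,0,0,1],[0,0,-0.2,0,0,0,1],[0,0,-0.2,0,0,0,1],[0,0,-0.2,0,0,0,1],[0,0,0,0,0,0,1]]}}

```text
clock: 8.85
position: [0.5156, -0.074, 0.2263]
eef_rot: [3.139, 0.026, 0.017]
wrist_force: [0.2, 0.3, -0.8]
gripper_width: -0.001
```

```bash
python3 ft.py
python3 - <<'E'
from bench import bot, snapshot
from h import *
from scipy.spatial.transform import Rotation as R
s=bot.observe(); d=snapshot("wrist")
T=np.eye(4);T[:3,:3]=R.from_rotvec(s["eef_rot"]).as_matrix();T[:3,3]=s["position"]; T=T@d["mount"]
f=d["frame"]; cv2.imwrite("pics/w2.png",f[...,::-1])
P=points({**d,"extrinsics":np.linalg.inv(T)})
for k in [(.5175,.0595),(.518,.015),(.5185,-.03),(.5197,-.0745)]:
    m=(np.hypot(P[...,0]-k[0],P[...,1]-k[1])<.006)&(P[...,2]<.09); print(k,m.sum(),np.median(P[m][:,2]).round(4) if m.any() else None)
t=snapshot("top"); a=np.load("top.npz")["frame"]
print([(i,int((np.abs(t["frame"][y-9:y+9,x-9:x+9].astype(int)-a[y-9:y+9,x-9:x+9]).max(2)>40).sum())) for i,(x,y) in dict(drop=(258,247),yel=(408,231),green=(354,191),flag=(327,225)).items()])
E
```

```text
9.0 [ 0.5136 -0.0733  0.219 ] [3.1396e+00 2.6300e-02 1.5000e-03] [-0.83 -1.46 -1.29 -0.7 ] -1.07
(0.5175, 0.0595) 137 0.0696
(0.518, 0.015) 133 0.0695
(0.5185, -0.03) 137 0.0694
(0.5197, -0.0745) 135 0.0694
[('drop', 8), ('yel', 245), ('green', 0), ('flag', 76)]
```

View pics/w2.png

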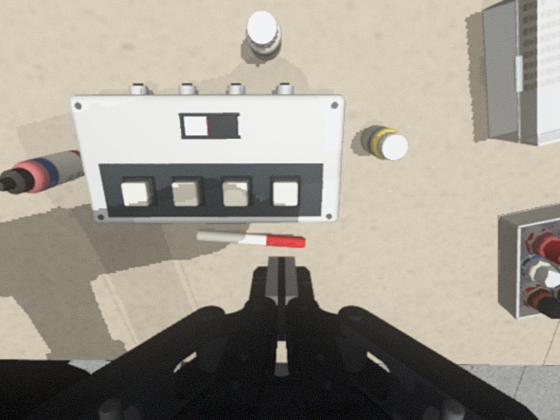

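The window at (195,126) is now white except for a sliver of red at its edge. All four caps stand at 69.5 mm, and the vials and marker are standing or lying as before. I'm handing in.

```bash
python3 -c "
from bench import bot
print(bot.job_done())"
```

```text
the job is handed in; nothing more can be done
None
```

The rightmost key was the latched one. I tapped all four keys from left to right with the fingers shut, then pressed that key home, and it sprang back up.

- **Taps:** keys 1 to 3 pushed back with 1.7–2.0 N after about 2.5 mm of travel, so they were up. Key 4 stood about 6 mm lower and did not give under about 3.3 N.
- **Press:** key 4 reached its stop with the cap about 4.6 mm above the top face, with a brief 18 N peak settling to 8–10 N. I then raised the arm clear.
- **Last checks:** all four caps read 69.4–69.6 mm, which is the height of keys that are up. The flag window shows white, with a thin sliver of red at its edge.
- **Bystanders:** I saw no bystander knocked over or displaced. In a before/after comparison of the top view, the patch around the yellow vial had changed a lot. I put that down to the arm or its shadow, since the vial stands in place in the wrist picture, but I did not measure its position again. The timer and the lilac vial were not checked separately.

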